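Seal the push-button canisters in order

TASK

Seal three of the storage canisters in the tray by pressing down the round button on each lid, in this order: red, then yellow, then blue. Press each one lightly from above with the fingertips until the button is fully down, and leave the green canister open. Do not lift, tip or shove any canister, and leave the tin, the jar and the carton where they stand.

Things in the scene. Friction and masses are not known exactly. Their poses are not given: they have to be found in the camera images.
- tray: Low open cardboard tray, 270 x 310 x 35 mm outside, walls and floor 5 mm thick, fixed to the table. Origin: centre of its underside, on the table; x runs along the 270 mm side, z up. The four canisters stand in it in any arrangement, at least 10 mm apart; a tin, a jar and a small carton stand on the table close beside it.
- red_can: Loose square white storage canister with a red band round it and a grey lid, 84 x 84 mm across the lid, 90 mm tall to the top of the lid, about 0.5 kg. Origin: centre of its underside; z up. The red round push button sits in the centre of the lid.
- red_top (a point): Centre of the top face of the red button, which is 38 mm in diameter and stands 18 mm above the lid when up (canister open), 8 mm when fully down (sealed). The point moves with the button.
- red_button (a joint): How far the red button is pressed down, in m: 0 up, 0.010 fully down. It slides stiffly at about 4 N and stays where it is left; it does not spring back. Only its soft rubber cap (not counted in this value) gives under the finger, about 1 mm for every 3 N, and recovers when let go.
- yellow_can: Loose square white storage canister with a yellow band round it and a grey lid, 84 x 84 mm across the lid, 120 mm tall to the top of the lid, about 0.5 kg. Origin: centre of its underside; z up. The yellow round push button sits in the centre of the lid.
- yellow_top (a point): Centre of the top face of the yellow button, which is 38 mm in diameter and stands 18 mm above the lid when up (canister open), 8 mm when fully down (sealed). The point moves with the button.
- yellow_button (a joint): How far the yellow button is pressed down, in m: 0 up, 0.010 fully down. It slides stiffly at about 4 N and stays where it is left; it does not spring back. Only its soft rubber cap (not counted in this value) gives under the finger, about 1 mm for every 3 N, and recovers when let go.
- blue_can: Loose square white storage canister with a blue band round it and a grey lid, 84 x 84 mm across the lid, 110 mm tall to the top of the lid, about 0.5 kg. Origin: centre of its underside; z up. The blue round push button sits in the centre of the lid.
- blue_top (a point): Centre of the top face of the blue button, which is 38 mm in diameter and stands 18 mm above the lid when up (canister open), 8 mm when fully down (sealed). The point moves with the button.
- blue_button (a joint): How far the blue button is pressed down, in m: 0 up, 0.010 fully down. It slides stiffly at about 4 N and stays where it is left; it does not spring back. Only its soft rubber cap (not counted in this value) gives under the finger, about 1 mm for every 3 N, and recovers when let go.
- green_can: Loose square white storage canister with a green band round it and a grey lid, 84 x 84 mm across the lid, 100 mm tall to the top of the lid, about 0.5 kg. Origin: centre of its underside; z up. The green round push button sits in the centre of the lid. This one stays open: it is not to be pressed.
- green_top (a point): Centre of the top face of the green button, which is 38 mm in diameter and stands 18 mm above the lid when up (canister open), 8 mm when fully down (sealed). The point moves with the button.
- green_button (a joint): How far the green button is pressed down, in m: 0 up, 0.010 fully down. It slides stiffly at about 4 N and stays where it is left; it does not spring back. Only its soft rubber cap (not counted in this value) gives under the finger, about 1 mm for every 3 N, and recovers when let go.
- tin: Loose food tin, green label, 66 mm in diameter, 100 mm tall. Origin: centre of its underside. Bystander.
- jar: Loose closed jar, red cap, 64 mm in diameter, 95 mm tall. Origin: centre of its underside. Bystander.
- carton: Loose small red carton, 55 x 85 x 45 mm (x, y, z). Origin: centre of its underside. Bystander.
Things that resemble listed ones, but are neither listed nor needed, are in the scene too. Leave any brown or purple look-alike of the red_can alone.

How it is judged:
By the outcome, as a careful person would: the job done as asked, in the order asked, and still so for the second after the job is handed in, with the robot touching nothing.
It also fails if it takes over 42 s, if anything falls off the work surface, if the arm or the gripper's body presses on something with over 40 N, if the wrist force passes 120 N, or if a joint passes its speed limit or range.

ROBOT

A 7-joint arm with a two-finger parallel gripper is mounted at the origin on the work surface. World frame = base frame: x ahead of the robot, y to its left, z up, the work surface at z = 0. Lengths are in m, angles in rad, forces in N, time in s.
With the tool pointing down it reaches from about 0.4 to 0.9 m from the base axis. Payload 5.6 kg.
Tool frame: the origin (TCP) lies between the finger pads; the fingertips stand 17 mm ahead of it and the grasp point (between the pads) lies 2 mm behind it (finger_overhang is the distance from the TCP to the fingertips, in m); z points along the fingers, y is the direction in which the jaws open and shut (so a half turn about z gives the same grasp; the last joint's range is limited). The gripper opens to 92 mm and grips with 3 to 60 N. Pads are 20 mm wide; open, the fingers measure 128 mm over their backs; the gripper's body (75 mm by 189 mm) begins 69 mm behind the grasp point.
Start: joints at [-1.365, 0.468, -0.012, 1.603, 0.006, 1.071, -0.056], TCP at [0.16, 0.63, 0.232] pointing down, gripper open.
Joint ranges: [-2.53, 2.53], [-0.31, 2.02], [-1.57, 1.55], [0.28, 2.44], [-1.29, 4.43], [0.15, 1.84], [-2.92, 2.92]. Speed limits (rad/s): [2.57, 2.57, 3.14, 3.14, 3.14, 3.14, 3.14].

INTERFACE

Orientations are given as a unit quaternion [x, y, z, w].
In Python, from cell import * gives the robot as it stands. The module is installed in compiled form; this text tells all that it offers.
- The arm moves only by the tool step_arm, never from a script. Its argument "commands" is a list of rows, each a list of 7 numbers: the turn, a rotation vector about the tool's x, y, z in units of 5 degrees (1.0 is 5 degrees), then the shift along the tool's x, y, z in mm, then the closure, from 0 (fully open) to 1 (shut). A call has 1 to 12 rows; each row shifts and turns the commanded pose from where the row before left it, along the tool's axes as they then stand; what a row does not reach is not made up. A row lasts 1/12 s, in which the tool goes at most 41.7 mm and 7.16 degrees, less where a joint would pass 70% of its speed; a pose out of reach is approached as far as the arm can. A call is refused whole if a number of a shift passes 41.7 or a number of a turn 1, either way. A call with a gripper value outside its range is refused whole. The fingers move at their own pace and stop on an object; "grip_force" is the grip in N (left out, the last holds). Time passes only in rows, so rows that do not move let the fingers close. It gives the time, the measured TCP pose, the force and the opening at its end, in the units of the state.
- get_obs(): the state, without advancing time (a new reading comes with each control period).
- capture(name): name is "side" or "top" or "wrist"; returns the picture (400x640x3 uint8, blue, green, red); there is no depth.
- calibration(name): a dict with "camera_matrix" (3x3 intrinsics, pixels), "position" and "orientation" of the camera in the world. Camera axes: x right, y down, z forward; pixel columns grow to the right and rows downward; lengths in m; the calibration is good to about 2 mm. The wrist camera is an equidistant fisheye: a pixel r from the principal point sees the ray r / f radians off the axis. A picture is of the moment at which its call begins: read the wrist's pose just before it. calibration takes no time and is no camera call; for the wrist camera it gives the pose at the moment of the call.
- sign_off(): hands the job in, once; it reports no verdict.
The state is a dict: "clock": time; "joint_positions": joint angles; "qd": joint speeds; "tau": joint torques, N m; "position": TCP position; "eef_rot": TCP orientation; "wrist_force": force on the tool from outside, world axes, zero at the start; "wrist_torque": the same for the moment, N m; "grip_width": opening from 0.0 (shut) to 1.0 (fully open).
Only numpy, scipy, OpenCV 4.12 (cv2) and the standard library are available. Lean on these libraries where they do the work, as an engineer would, in place of code of your own. Each camera call takes 0.05 s, during which the arm holds its last target.

## Working session

There is one attempt and no reset: what is moved stays moved. The work goes in short steps, Python scripts to look and compute and a tool call to move; the robot and the scene stay as the last step left them, time stands still between calls to the robot, and variables do not carry over. Pictures are saved under pics/ and viewed, and the job is handed in when it is done.

Besides the shell and the picture viewer there is one more tool, called after "Request:" as name(argument=value, ...), one argument or row to a line, values as JSON. step_arm: Moves the arm, as the interface text tells. Its arguments: {"type":"object","properties":{"commands":{"type":"array"},"grip_force":{"type":"number"}},"required":["commands"]}

```bash
mkdir -p pics
python3 - <<'E'
from cell import *
import cv2
for n in("top","side","wrist"):
    c=calibration(n);print(n,c)
    cv2.imwrite(f"pics/{n}0.png",capture(n))
o=get_obs()
for k in o:print(k,o[k])
E
```

```text
top {'camera_matrix': array([[512.57937611,   0.        , 325.99851977],
       [  0.        , 512.57937611, 191.48440015],
       [  0.        ,   0.        ,   1.        ]]), 'position': array([0.3797638 , 0.06956469, 1.33430761]), 'orientation': array([ 0.71416689, -0.69689976,  0.05078701, -0.0414374 ])}
side {'camera_matrix': array([[393.04421557,   0.        , 318.45279195],
       [  0.        , 393.04421557, 203.01490577],
       [  0.        ,   0.        ,   1.        ]]), 'position': array([0.39463179, 0.55562923, 0.68973915]), 'orientation': array([-0.14550614,  0.92303088, -0.35130258,  0.05855299])}
wrist {'camera_matrix': array([[309.70691629,   0.        , 319.43870738],
       [  0.        , 309.70691629, 202.50203745],
       [  0.        ,   0.        ,   1.        ]]), 'position': array([0.07965145, 0.65094701, 0.38520428]), 'orientation': array([0.78057621, 0.60703821, 0.09079729, 0.11815772])}
clock 0.15
joint_positions [-1.36500553  0.46817447 -0.01159154  1.60337421  0.00602215  1.07139704
 -0.05628396]
qd [ 0.00043471 -0.00240173 -0.00170904 -0.0046479   0.00037564 -0.00089056
  0.00169274]
tau [ 8.01732858e-04 -5.20950687e+01 -1.21765531e-02 -2.43974036e+01
 -5.66251937e-02  1.53381546e-02  1.18068601e-04]
position [0.16002291 0.6295756  0.23087511]
eef_rot [ 1.24098957e-01  9.92269627e-01 -6.59504885e-04 -1.88599720e-05]
wrist_force [-0.08503199 -0.24686604  0.27748376]
wrist_torque [ 0.01296424 -0.01123681 -0.00587122]
grip_width 0.9990668650751204
```

View pics/top0.png

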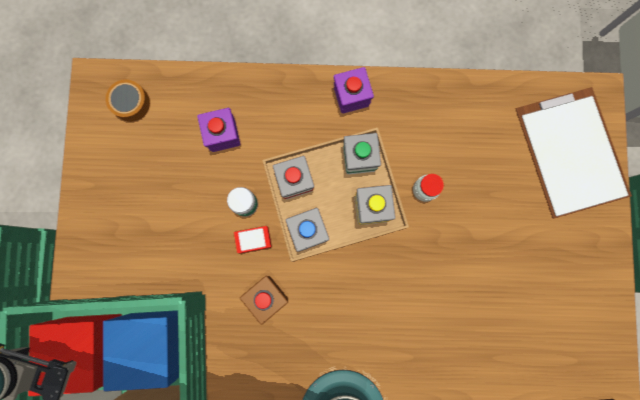

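View pics/side0.png

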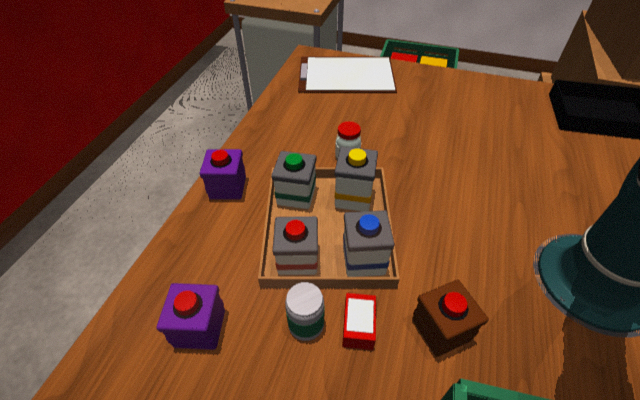

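View pics/wrist0.png

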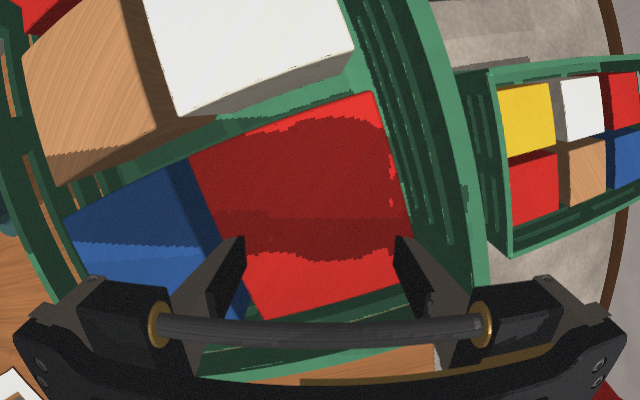

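Red-button candidates in the top view are (292,175) grey lid in the tray, (216,126) purple, (354,85) purple, (263,300) brown, and the jar cap at (431,185). I choose the grey-lidded one in the tray at (292,175). The others are yellow (376,203), blue (307,229) and green (363,150, not to be pressed). Next I measure them and check the choice in a crop.

```bash
cat > h.py <<'E'
import numpy as np,cv2
from scipy.spatial.transform import Rotation as R
def ray(c,u,v):
    K=c["camera_matrix"];d=np.array([(u-K[0,2])/K[0,0],(v-K[1,2])/K[1,1],1.])
    d=R.from_quat(c["orientation"]).apply(d);return c["position"],d/np.linalg.norm(d)
def plane(c,u,v,z):
    p,d=ray(c,u,v);return p+d*(z-p[2])/d[2]
def tri(r1,r2):
    A=[];b=[]
    M=sum(np.eye(3)-np.outer(d,d) for p,d in(r1,r2));y=sum((np.eye(3)-np.outer(d,d))@p for p,d in(r1,r2))
    x=np.linalg.solve(M,y)
    gap=[np.linalg.norm(np.cross(x-p,d)) for p,d in (r1,r2)]
    return x,sum(gap)
HUE={"red":[(0,8),(172,180)],"yellow":[(22,35)],"blue":[(98,125)],"green":[(50,85)]}
def blob(img,col,u,v,rad=16,smin=130,vmin=60):
    h=cv2.cvtColor(img,cv2.COLOR_BGR2HSV);m=np.zeros(img.shape[:2],np.uint8)
    for a,b in HUE[col]: m|=cv2.inRange(h,(a,smin,vmin),(b,255,255))
    w=np.zeros_like(m);cv2.circle(w,(u,v),rad,255,-1);m&=w
    n,l,s,c=cv2.connectedComponentsWithStats(m);i=1+np.argmax(s[1:,4])
    return c[i],s[i],(l==i)
E
python3 - <<'E'
from cell import *
from h import *
T=cv2.imread("pics/top0.png");S=cv2.imread("pics/side0.png");ct=calibration("top");cs=calibration("side")
P={"red":((292,175),(296,229),.113),"yellow":((376,203),(357,157),.143),"blue":((307,229),(369,224),.133),"green":((363,150),(294,161),.123)}
for k,(a,b,z) in P.items():
    c1,s1,_=blob(T,k,*a);c2,s2,_=blob(S,k,*b)
    x,g=tri(ray(ct,*c1),ray(cs,*c2))
    print(k,c1.round(1),s1,c2.round(1),s2,"plane",plane(ct,*c1,z).round(4),plane(cs,*c2,z).round(4),"tri",x.round(4),round(g,4))
# tray corners approx
for u,v in((264,162),(377,130),(407,226),(292,260)): print(plane(ct,u,v,.035).round(3))
cv2.imwrite("pics/crop1.png",np.hstack([cv2.resize(T[120:270,190:450],None,fx=1.5,fy=1.5,interpolation=2)[:225],cv2.resize(S[140:290,250:400],None,fx=1.5,fy=1.5)]))
E
```

```text
red [292.7 174.7] [285 167  16  16 200] [294.8 229.2] [285 219  20  21 329] plane [0.579  0.1365 0.113 ] [0.5789 0.143  0.113 ] tri [0.5809 0.1371 0.1049] 0.0011
yellow [376.4 202.8] [369 195  16  17 218] [356.8 156.3] [348 148  19  18 255] plane [ 0.5126 -0.063   0.143 ] [ 0.5131 -0.0553  0.143 ] tri [ 0.5141 -0.0638  0.1354] 0.0013
blue [306.8 228.7] [299 221  16  16 201] [368.6 222.4] [359 214  21  18 279] plane [0.4487 0.0984 0.133 ] [0.4502 0.1017 0.133 ] tri [0.4497 0.0985 0.1292] 0.0017
green [362.4 149.4] [355 142  16  16 190] [293.3 158.9] [285 154  17  11 156] plane [ 0.6434 -0.03    0.123 ] [ 0.645  -0.0281  0.123 ] tri [ 0.6448 -0.0299  0.1213] 0.0019
[0.623 0.216 0.035]
[ 0.715 -0.075  0.035]
[ 0.467 -0.153  0.035]
[0.375 0.136 0.035]
```

View pics/crop1.png

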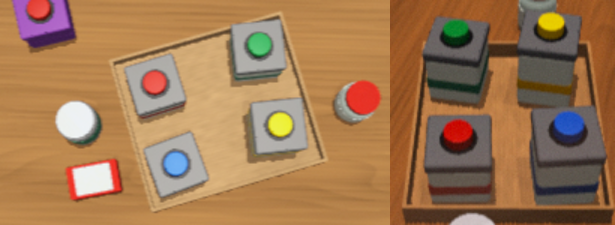

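The crop shows white canisters with grey lids; the red-banded one sits in the tray at top-view pixel (292,175). The measured button blobs are about 16 px (about 38 mm) across, and the triangulated heights agree with the expected ones, allowing for the button side walls visible in the side view. I'm moving towards red with the fingers shut.

Request:
step_arm(
  commands=[
    [0,0,0,0,0,-20,1],
    [0,0,0,-15,-10,-20,1],
    [0,0,0,-29,-21,0,1],
    [0,0,0,-29,-21,0,1],
    [0,0,0,-29,-21,0,1],
    [0,0,0,-29,-21,0,1],
    [0,0,0,-29,-21,0,1],
    [0,0,0,-29,-21,0,1],
    [0,0,0,-29,-21,0,1],
    [0,0,0,-29,-21,0,1],
    [0,0,0,-29,-21,0,1],
    [0,0,0,-29,-21,0,1],
  ],
  grip_force=15,
)

```text
clock: 1.15
position: [0.4022, 0.34, 0.2716]
eef_rot: [0.124, 0.992, 0.0, -0.0]
wrist_force: [0.5, 1.1, -0.2]
grip_width: 0.153
```

Request:
step_arm(
  commands=[
    [0,0,0,-28,-20,0,1],
    [0,0,0,-28,-20,0,1],
    [0,0,0,-28,-20,0,1],
    [0,0,0,-28,-20,0,1],
    [0,0,0,-28,-20,0,1],
    [0,0,0,-28,-20,0,1],
    [0,0,0,-28,-20,0,1],
    [0,0,0,-26,-15,0,1],
    [0,0,0,0,0,30,1],
    [0,0,0,0,0,30,1],
    [0,0,0,0,0,0,1],
    [0,0,0,0,0,0,1],
  ],
)

```text
clock: 2.15
position: [0.5774, 0.1366, 0.2104]
eef_rot: [0.124, 0.992, -0.001, -0.002]
wrist_force: [0.4, 0.7, 0.5]
grip_width: 0.007
```

Run:
```python
from cell import *
from h import *
o=get_obs();print(o["clock"],o["position"].round(4),o["wrist_force"].round(2),o["grip_width"])
c=calibration("wrist");print(c["position"],c["orientation"])
cv2.imwrite("pics/w1.png",capture("wrist"));cv2.imwrite("pics/s1.png",capture("side"))
```

```text
2.15 [0.5774 0.1366 0.2104] [0.36 0.65 0.51] 0.007432963614984573
[0.49756542 0.15797815 0.3651164 ] [0.78070988 0.60727066 0.08957574 0.1170069 ]
```

View pics/w1.png

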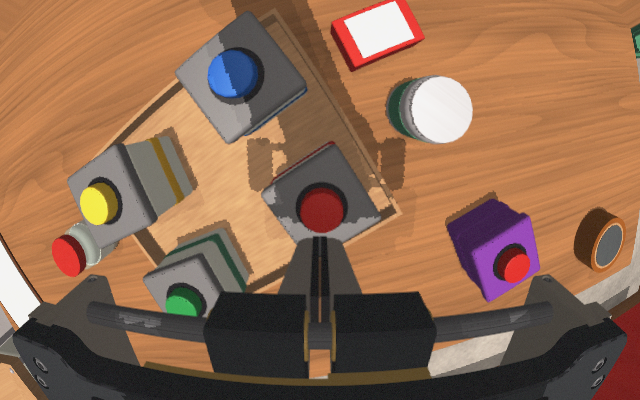

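View pics/s1.png

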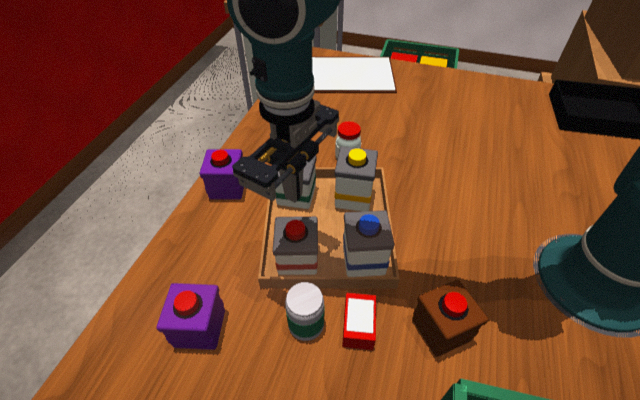

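The wrist view shows the closed tips at about (320,240), with the red button just ahead at (322,208). In the side view the gripper hovers over the tray. I'll check these with fisheye rays.

```bash
cat >> h.py <<'E'
def fray(c,u,v):
    K=c["camera_matrix"];d=np.array([u-K[0,2],v-K[1,2]])/K[0,0];t=np.hypot(*d)
    r=R.from_quat(c["orientation"]).apply([*(np.sin(t)*d/t),np.cos(t)]);return c["position"],r
def fplane(c,u,v,z):
    p,d=fray(c,u,v);return p+d*(z-p[2])/d[2]
def fproj(c,X):
    q=R.from_quat(c["orientation"]).inv().apply(np.array(X)-c["position"]);t=np.arctan2(np.hypot(q[0],q[1]),q[2])
    return q[:2]/np.hypot(q[0],q[1])*t*c["camera_matrix"][0,0]+c["camera_matrix"][:2,2]
def proj(c,X):
    q=R.from_quat(c["orientation"]).inv().apply(np.array(X)-c["position"]);return (c["camera_matrix"]@q)[:2]/q[2]
E
python3 - <<'E'
from cell import *
from h import *
I=cv2.imread("pics/w1.png");c=calibration("wrist");cs=calibration("side")
print("tip proj",fproj(c,[.5774,.1366,.1934]),"side tip",proj(cs,[.5774,.1366,.1934]))
for k,a,z,r,vm in(("red",(322,208),.113,28,40),("blue",(235,72),.133,32,40),("yellow",(99,206),.143,28,60)):
    b,s,_=blob(I,k,*a,rad=r,vmin=vm);print(k,b.round(1),s,fplane(c,*b,z).round(4))
E
```

```text
tip proj [316.46099411 245.55237232] side tip [294.4829061  197.71190897]
red [321.3 209.9] [ 300  187   44   46 1562] [0.5818 0.1391 0.113 ]
blue [232.2  74.1] [ 208   50   50   48 1899] [0.4537 0.1016 0.133 ]
yellow [ 98.4 203.4] [  80  183   38   42 1217] [ 0.5167 -0.056   0.143 ]
```

Wrist, top and side views agree within about 3 mm. I'm descending to just above the red button with a small correction.

Request:
step_arm(
  commands=[
    [0,0,0,-3,1,20,1],
    [0,0,0,0,0,20,1],
    [0,0,0,0,0,20,1],
    [0,0,0,0,0,12,1],
    [0,0,0,0,0,0,1],
    [0,0,0,0,0,0,1],
  ],
)

```text
clock: 2.75
position: [0.5821, 0.1373, 0.1405]
eef_rot: [0.124, 0.992, 0.0, 0.0]
wrist_force: [0.7, -1.3, -0.4]
grip_width: 0.002
```

Request:
step_arm(
  commands=[
    [0,0,0,1,0,4,1],
    [0,0,0,0,0,4,1],
    [0,0,0,0,0,3,1],
    [0,0,0,0,0,3,1],
    [0,0,0,0,0,0,1],
    [0,0,0,0,0,0,1],
  ],
)

```text
clock: 3.25
position: [0.5812, 0.1375, 0.1261]
eef_rot: [0.124, 0.992, 0.0, 0.001]
wrist_force: [0.4, -0.1, 3.1]
grip_width: 0.002
```

Request:
step_arm(
  commands=[
    [0,0,0,0,0,2,1],
    [0,0,0,0,0,2,1],
    [0,0,0,0,0,2,1],
    [0,0,0,0,0,0,1],
    [0,0,0,0,0,0,1],
  ],
)

```text
clock: 3.67
position: [0.5812, 0.1374, 0.1197]
eef_rot: [0.124, 0.992, 0.0, 0.0]
wrist_force: [2.3, 1.6, 2.9]
grip_width: 0.005
```

Request:
step_arm(
  commands=[
    [0,0,0,0,0,1,1],
    [0,0,0,0,0,1,1],
    [0,0,0,0,0,0,1],
    [0,0,0,0,0,0,1],
  ],
)

```text
clock: 4.0
position: [0.5812, 0.1374, 0.1182]
eef_rot: [0.124, 0.992, 0.0, 0.0]
wrist_force: [1.3, 1.2, 7.3]
grip_width: 0.008
```

Run:
```python
from cell import *
o=get_obs();print(o["clock"],o["position"].round(4),o["wrist_force"].round(2))
```

```text
4.0 [0.5812 0.1374 0.1182] [1.31 1.23 7.29]
```

Request:
step_arm(
  commands=[
    [0,0,0,0,0,1,1],
    [0,0,0,0,0,0,1],
    [0,0,0,0,0,0,1],
  ],
)

```text
clock: 4.25
position: [0.5812, 0.1375, 0.1175]
eef_rot: [0.124, 0.992, 0.0, 0.001]
wrist_force: [-0.1, 1.1, 8.6]
grip_width: 0.005
```

Red bottomed out: the force rose at the cap's slope and the depth is right. I'm lifting and moving to hover over yellow.

Request:
step_arm(
  commands=[
    [0,0,0,0,0,-15,1],
    [0,0,0,0,0,-37,1],
    [0,0,0,0,0,-37,1],
    [0,0,0,2,-26,0,1],
    [0,0,0,2,-26,0,1],
    [0,0,0,2,-26,0,1],
    [0,0,0,2,-26,0,1],
    [0,0,0,2,-26,0,1],
    [0,0,0,2,-26,0,1],
    [0,0,0,2,-26,0,1],
    [0,0,0,2,-27,0,1],
    [0,0,0,0,0,0,1],
  ],
)

```text
clock: 5.25
position: [0.5104, -0.0673, 0.2048]
eef_rot: [0.128, 0.992, -0.001, -0.002]
wrist_force: [-0.0, -0.4, -0.2]
grip_width: 0.005
```

Request:
step_arm(
  commands=[
    [0,0,0,0,0,0,1],
    [0,0,0,0,0,0,1],
  ],
)

```text
clock: 5.42
position: [0.5131, -0.0609, 0.205]
eef_rot: [0.124, 0.992, 0.0, -0.001]
wrist_force: [-0.5, -0.0, -0.6]
grip_width: 0.003
```

Run:
```python
from cell import *
from h import *
o=get_obs();print(o["clock"],o["position"].round(4),o["wrist_force"].round(2))
c=calibration("wrist");I=capture("wrist");S=capture("side");cv2.imwrite("pics/w2.png",I);cv2.imwrite("pics/s2.png",S)
p=o["position"]-[0,0,.017];print("tip",fproj(c,p),"yellow pred",fproj(c,[.514,-.061,.143]))
cv2.imwrite("pics/j2.png",np.hstack([cv2.resize(I,(400,250)),cv2.resize(S[140:290,230:470],(400,250))]))
```

```text
5.4167 [ 0.5131 -0.0609  0.205 ] [-0.52 -0.02 -0.58]
tip [318.21638159 249.76109401] yellow pred [318.56094892 224.68378682]
```

View pics/w2.png

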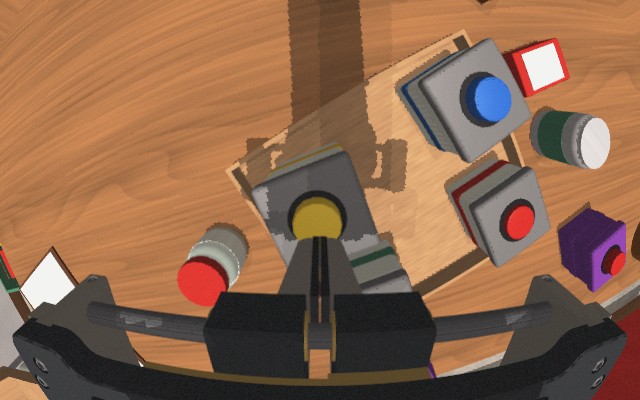

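View pics/j2.png

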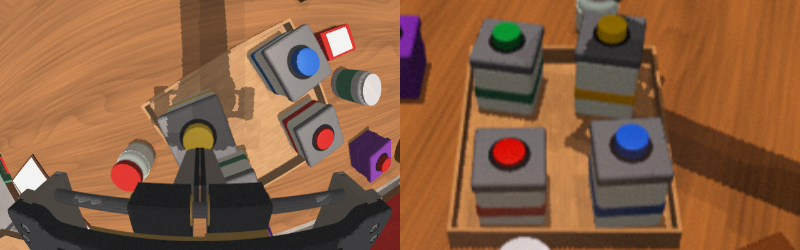

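Run:
```python
from cell import *
from h import *
I=cv2.imread("pics/w2.png");c=calibration("wrist")
b,s,m=blob(I,"yellow",318,216,rad=36,vmin=60,smin=120)
cn=max(cv2.findContours(m.astype(np.uint8),0,1)[0],key=len)[:,0]
cn=cn[cn[:,1]<232]
(a,d,e)=np.linalg.lstsq(np.c_[2*cn,np.ones(len(cn))],(cn**2).sum(1),rcond=None)[0];print(b,s,a,d,np.sqrt(e+a*a+d*d))
print(fplane(c,a,d,.143))
for k,u,r,z in(("red",(518,223),24,.103),("blue",(492,99),28,.133)):
    b,s,_=blob(I,k,*u,rad=r);print(k,s,fplane(c,*b,z))
S=cv2.imread("pics/s2.png");T=cv2.imread("pics/side0.png")
for J in(T,S):
    for k,u in(("red",(296,229)),("blue",(369,224))): print(k,blob(J,k,*u)[:2])
```

```text
[316.56629994 219.06485235] [ 292  197   51   43 1727] 316.6987554754262 221.69824238407733 24.534744425495337
[ 0.51192965 -0.06105416  0.143     ]
red [504 204  30  36 823] [0.57985289 0.1363031  0.103     ]
blue [ 466   76   45   46 1664] [0.44993    0.09511626 0.133     ]
red (array([294.7781155, 229.2006079]), array([285, 219,  20,  21, 329], dtype=int32))
blue (array([368.58064516, 222.40860215]), array([359, 214,  21,  18, 279], dtype=int32))
red (array([295.04895105, 230.92657343]), array([285, 223,  21,  17, 286], dtype=int32))
blue (array([368.47138047, 222.87878788]), array([359, 214,  21,  20, 297], dtype=int32))
```

Red's button is clearly lower now (side-view top edge went from row 219 to 223), and its canister hasn't moved. Yellow measures (0.512, -0.061), which is directly under the tool.

Request:
step_arm(
  commands=[
    [0,0,0,0,0,15,1],
    [0,0,0,0,0,15,1],
    [0,0,0,0,0,8,1],
    [0,0,0,0,0,3,1],
    [0,0,0,0,0,3,1],
    [0,0,0,0,0,3,1],
    [0,0,0,0,0,2,1],
    [0,0,0,0,0,0,1],
    [0,0,0,0,0,0,1],
  ],
)

```text
clock: 6.27
position: [0.514, -0.061, 0.1571]
eef_rot: [0.124, 0.992, 0.0, 0.0]
wrist_force: [-0.5, 1.3, 3.6]
grip_width: 0.003
```

Request:
step_arm(
  commands=[
    [0,0,0,0,0,2,1],
    [0,0,0,0,0,2,1],
    [0,0,0,0,0,2,1],
    [0,0,0,0,0,2,1],
    [0,0,0,0,0,0,1],
    [0,0,0,0,0,0,1],
  ],
)

```text
clock: 6.77
position: [0.514, -0.0611, 0.1487]
eef_rot: [0.124, 0.992, 0.0, 0.0]
wrist_force: [-0.8, 2.4, 4.5]
grip_width: 0.005
```

Request:
step_arm(
  commands=[
    [0,0,0,0,0,1,1],
    [0,0,0,0,0,0,1],
    [0,0,0,0,0,0,1],
  ],
)

```text
clock: 7.02
position: [0.5141, -0.0611, 0.148]
eef_rot: [0.124, 0.992, 0.0, 0.0]
wrist_force: [-0.3, 2.1, 6.7]
grip_width: 0.004
```

Request:
step_arm(
  commands=[
    [0,0,0,0,0,1,1],
    [0,0,0,0,0,0,1],
    [0,0,0,0,0,0,1],
  ],
)

```text
clock: 7.27
position: [0.5141, -0.0611, 0.1472]
eef_rot: [0.124, 0.992, 0.0, 0.0]
wrist_force: [-1.5, 1.9, 9.8]
grip_width: 0.007
```

Yellow bottomed out too, with the force rising 4.5 → 6.7 → 9.8 N at the correct depth. On to blue.

Request:
step_arm(
  commands=[
    [0,0,0,0,0,-17,1],
    [0,0,0,0,0,-40,1],
    [0,0,0,17,23,0,1],
    [0,0,0,17,23,0,1],
    [0,0,0,17,23,0,1],
    [0,0,0,17,23,0,1],
    [0,0,0,17,23,0,1],
    [0,0,0,17,23,0,1],
    [0,0,0,0,0,0,1],
    [0,0,0,0,0,0,1],
    [0,0,0,0,0,0,1],
  ],
)

```text
clock: 8.18
position: [0.4491, 0.0964, 0.2034]
eef_rot: [0.125, 0.992, -0.0, 0.0]
wrist_force: [-0.7, 0.6, -0.3]
grip_width: 0.002
```

Run:
```python
from cell import *
from h import *
o=get_obs();print(o["clock"],o["position"].round(4),o["wrist_force"].round(2))
c=calibration("wrist");I=capture("wrist");S=capture("side");cv2.imwrite("pics/w3.png",I);cv2.imwrite("pics/s3.png",S)
p=o["position"]-[0,0,.017];print("tip",fproj(c,p),"blue pred",fproj(c,[.4495,.098,.133]))
u,v=fproj(c,[.4495,.098,.133]).astype(int)
b,s,m=blob(I,"blue",int(u),int(v)-4,rad=36,vmin=40,smin=120)
cn=max(cv2.findContours(m.astype(np.uint8),0,1)[0],key=len)[:,0]
cn=cn[cn[:,1]<228]
(a,d,e)=np.linalg.lstsq(np.c_[2*cn,np.ones(len(cn))],(cn**2).sum(1),rcond=None)[0];print(b,s,a,d,np.sqrt(e+a*a+d*d),fplane(c,a,d,.133))
cv2.imwrite("pics/j3.png",np.hstack([cv2.resize(I,(400,250)),cv2.resize(S[140:290,230:470],(400,250))]))
```

```text
8.1833 [0.4491 0.0964 0.2034] [-0.69  0.58 -0.32]
tip [318.28905376 249.72332127] blue pred [320.68104113 219.52425784]
[322.53492149 215.47915539] [ 299  192   48   47 1847] 322.53014403393547 215.90678550897712 23.979964987133805 [0.4469709 0.1001115 0.133    ]
```

View pics/j3.png

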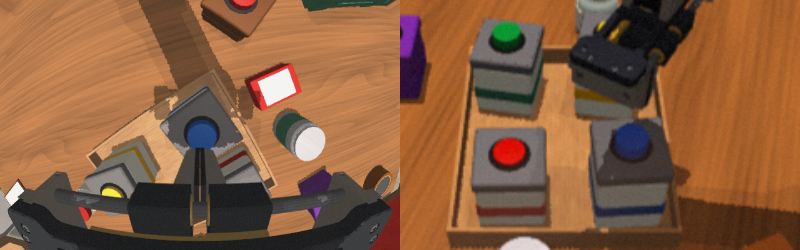

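The wrist view shows blue just ahead of the tips, at (0.448, 0.099). In the side view red, green and blue stand unmoved. I'm pressing blue with a 2 mm correction.

Request:
step_arm(
  commands=[
    [0,0,0,2,2,15,1],
    [0,0,0,0,0,15,1],
    [0,0,0,0,0,15,1],
    [0,0,0,0,0,3,1],
    [0,0,0,0,0,3,1],
    [0,0,0,0,0,3,1],
    [0,0,0,0,0,3,1],
    [0,0,0,0,0,2,1],
    [0,0,0,0,0,2,1],
    [0,0,0,0,0,0,1],
    [0,0,0,0,0,0,1],
  ],
)

```text
clock: 9.2
position: [0.4478, 0.0997, 0.1429]
eef_rot: [0.124, 0.992, 0.0, 0.001]
wrist_force: [-0.9, -1.6, 2.6]
grip_width: 0.005
```

Request:
step_arm(
  commands=[
    [0,0,0,0,0,2,1],
    [0,0,0,0,0,1,1],
    [0,0,0,0,0,0,1],
    [0,0,0,0,0,0,1],
  ],
)

```text
clock: 9.53
position: [0.4478, 0.1, 0.1397]
eef_rot: [0.124, 0.992, 0.0, 0.0]
wrist_force: [1.1, -2.2, 2.8]
grip_width: 0.006
```

Request:
step_arm(
  commands=[
    [0,0,0,0,0,1,1],
    [0,0,0,0,0,1,1],
    [0,0,0,0,0,0,1],
    [0,0,0,0,0,0,1],
  ],
)

```text
clock: 9.87
position: [0.4479, 0.0998, 0.138]
eef_rot: [0.124, 0.992, 0.0, 0.0]
wrist_force: [1.2, -2.7, 7.9]
grip_width: 0.01
```

Request:
step_arm(
  commands=[
    [0,0,0,0,0,1,1],
    [0,0,0,0,0,0,1],
    [0,0,0,0,0,0,1],
  ],
)

```text
clock: 10.12
position: [0.4479, 0.0998, 0.1372]
eef_rot: [0.124, 0.992, 0.0, 0.0]
wrist_force: [-0.6, -2.0, 9.8]
grip_width: 0.007
```

All three have bottomed out. I'm retreating up and then sideways so the cameras can see everything.

Request:
step_arm(
  commands=[
    [0,0,0,0,0,-15,1],
    [0,0,0,0,0,-40,1],
    [0,0,0,0,0,-40,1],
    [0,0,0,0,0,-40,1],
    [0,0,0,-9,-35,0,1],
    [0,0,0,-9,-35,0,1],
    [0,0,0,-9,-35,0,1],
    [0,0,0,-9,-35,0,1],
    [0,0,0,-9,-35,0,1],
    [0,0,0,-9,-35,0,1],
    [0,0,0,-9,-35,0,1],
    [0,0,0,-9,-35,0,1],
  ],
)

```text
clock: 11.12
position: [0.4477, -0.1898, 0.2711]
eef_rot: [0.124, 0.992, 0.001, -0.0]
wrist_force: [1.7, 0.3, 0.2]
grip_width: 0.002
```

Request:
step_arm(
  commands=[
    [0,0,0,-9,-35,0,1],
    [0,0,0,-9,-35,0,1],
    [0,0,0,0,0,0,1],
    [0,0,0,0,0,0,1],
  ],
)

```text
clock: 11.45
position: [0.4477, -0.2624, 0.2707]
eef_rot: [0.126, 0.992, 0.0, -0.001]
wrist_force: [0.3, -0.4, -0.6]
grip_width: 0.003
```

Run:
```python
from cell import *
from h import *
o=get_obs();print(o["clock"],o["position"].round(4),o["wrist_force"].round(2))
T=capture("top");S=capture("side");cv2.imwrite("pics/t4.png",T);cv2.imwrite("pics/s4.png",S)
T0=cv2.imread("pics/top0.png");S0=cv2.imread("pics/side0.png")
P={"red":((292,175),(296,229)),"yellow":((376,203),(357,157)),"blue":((307,229),(369,224)),"green":((363,150),(294,161))}
for k,(a,b) in P.items():
    for A,p in((T0,a),(T,a),(S0,b),(S,b)):
        try: c,s,_=blob(A,k,*p);print(k,c.round(1),s)
        except Exception as e:print(k,e)
cv2.imwrite("pics/j4.png",np.hstack([cv2.resize(S0[130:290,250:410],(400,400)),cv2.resize(S[130:290,250:410],(400,400))]))
```

```text
11.45 [ 0.4477 -0.2624  0.2707] [ 0.27 -0.44 -0.63]
red [292.7 174.7] [285 167  16  16 200]
red [292.8 175.1] [285 168  16  15 185]
red [294.8 229.2] [285 219  20  21 329]
red [295.  230.9] [285 223  21  17 280]
yellow [376.4 202.8] [369 195  16  17 218]
yellow [376.1 203.1] [368 196  17  16 206]
yellow [356.8 156.3] [348 148  19  18 255]
yellow [356.7 158.3] [348 152  19  14 200]
blue [306.8 228.7] [299 221  16  16 201]
blue [306.9 228.9] [299 221  16  16 193]
blue [368.6 222.4] [359 214  21  18 279]
blue [368.3 225.5] [359 218  20  16 270]
green [362.4 149.4] [355 142  16  16 190]
green [362.3 149.5] [355 142  16  16 187]
green [293.3 158.9] [285 154  17  11 156]
green [293.3 158.9] [285 154  17  11 156]
```

View pics/j4.png

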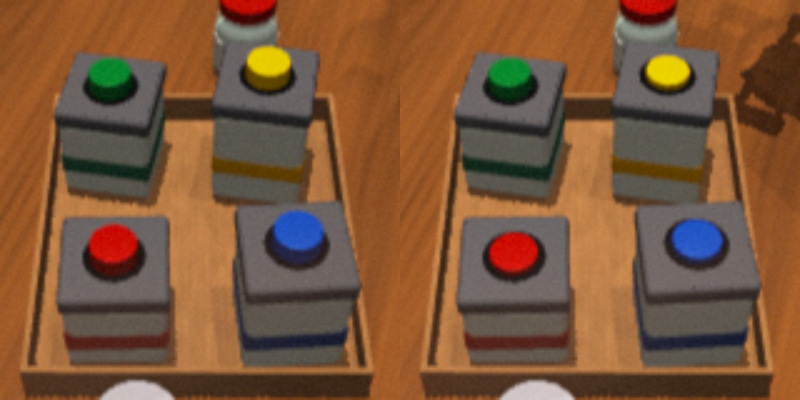

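View pics/t4.png

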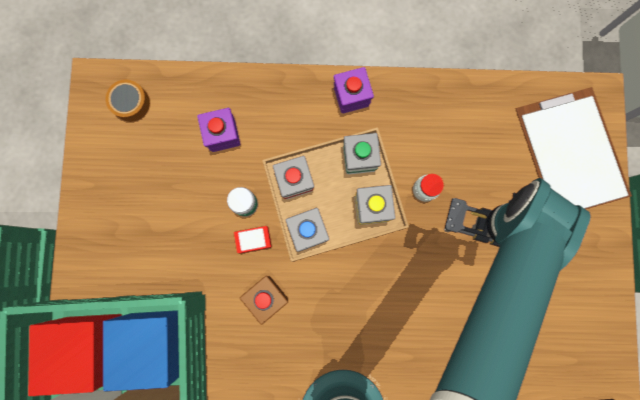

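The before/after side crops show the red, yellow and blue buttons each 4 px lower. Green is unchanged at (293,159), and no canister or bystander has moved in the top view. The arm is clear, so I'm handing in.

Run:
```python
from cell import *
print(sign_off())
```

```text
the job is handed in; nothing more can be done
None
```

I pressed red, then yellow, then blue from above with the closed fingertips, then backed the arm away and handed the job in at about 11.5 s.

- **Presses:** Each button slid at about 3–4 N. At the expected full depth the force rose to 8.6 N on red and 9.8 N on yellow and blue, so I took all three as fully down.
- **Final pictures:** In the side view the three pressed buttons each sit 4 px lower than at the start. The green button has not changed.
- **Nothing shifted:** All four button centres are within 0.5 px of where they began in the top view. By eye, the tin, jar, carton and look-alikes stand where they were.
- **Disagreement between checks:** The camera views differed by up to about 8 mm in where they put the button centres; the side view was furthest out because it also sees the button walls. I used the top and wrist views, which mostly agreed to within 2–5 mm. No check failed.

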